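Click a handheld meter on and set it on its sloping rest

ROBOT

A 7-joint arm with a two-finger parallel gripper is mounted at the origin on a cart in front of the work surface, level with it; the furniture and walls round the work are solid. World frame = base frame: x ahead of the robot, y to its left, z up, the work surface at z = 0. Lengths are in m, angles in rad, forces in N, time in s.
With the tool pointing down it reaches from about 0.4 to 0.875 m from the base axis. Payload 19.3 kg.
Tool frame: the origin (TCP) lies between the finger pads; the fingertips stand robot.tip_reach ahead of it and the grasp point (between the pads) lies 6 mm ahead of it (robot.tip_reach is the distance from the TCP to the fingertips, in m); z points along the fingers, y is the line along which they close (so a half turn about z gives the same grasp; the last joint's range is limited). The gripper opens to 85 mm and grips with 20 to 120 N. Pads are 22 mm wide; open, the fingers measure 114 mm over their backs; the gripper's body (76 mm by 85 mm) begins 54 mm behind the grasp point. The pads swing forward as they close: fully open they stand 13 mm farther back than shut.
Start: joints at [1.235, 0.521, -0.036, 1.599, 0.021, 1.021, -0.113], TCP at [0.164, -0.603, 0.256] pointing down, gripper open.
Joint ranges: [-2.91, 2.91], [-0.3, 2.13], [-1.5, 1.42], [0.17, 2.43], [-1.26, 4.41], [0.16, 1.93], [-2.52, 2.52]. Speed limits (rad/s): [1.89, 1.89, 2.39, 2.39, 3.01, 3.01, 3.01].

INTERFACE

Orientations are given as a rotation vector (axis times angle).
In Python, from plant import robot, cams, look_for, outline_of gives the robot as it stands. The module is installed in compiled form; this text tells all that it offers.
- The arm moves only by the shell command python3 -m jog 'ROWS'. ROWS is JSON, one flat list of numbers, 7 for each row, row after row: the turn, a rotation vector about the tool's x, y, z each as a share of pi rad, from -1 to 1, then the shift along the tool's x, y, z each as a share of 20 cm, from -1 to 1, then the opening, from -1 (shut) to 1 (fully open). A call has 1 to 5 rows; each row is the pose to reach, as a shift and turn from the pose commanded when the call began, along the tool's axes at that moment, turning the shorter way round; what a row does not reach only later rows make up. A row lasts 1/12 s, in which the tool goes at most 41.7 mm and 7.16 degrees, less where a joint would pass 70% of its speed; a pose out of reach is approached as far as the arm can. A call with a number of a shift or a turn outside -1 to 1 is refused whole. A call with a gripper value outside its range is refused whole. The fingers move at their own pace and stop on an object; the grip force is fixed at half the most. Time passes only in rows, so rows that repeat a pose let the fingers close. It gives the time, the measured TCP pose, the force, the opening and the grip force at its end, in the units of the state.
- robot.state(): the state, without advancing time (a new reading comes with each control period).
- cams.snapshot(name): name is "side" or "top"; returns the picture (384x512x3 uint8, red, green, blue); there is no depth.
- cams.camera_info(name): a dict with "fov_y" (degrees; the focal length in pixels is half the picture's height over the tangent of half this angle, whatever the lens; pixels are square), "cx", "cy" (the principal point, pixels), "eye" and "attitude" of the camera in the world. Camera axes: x right, y down, z forward; pixel columns grow to the right and rows downward; lengths in m; the calibration is good to about 2 mm. A picture is of the moment at which its call begins. camera_info takes no time and is no camera call.
- robot.hand_in(): hands the job in; it is judged then, once.
Trained networks look in the newest picture that a camera, given by its name, has taken for a name from the list of things; names that differ only in an ending like _2 or _b are one class to them, and where a whole thing is asked for, a point or a joint stands for the part that bears it (a point fixed in the world has none). Each returns a list of dicts, best first, with "score" (0 to 1); they miss things now and then, are a little off and sometimes report something else, mostly with a low value. They report only what shows in the picture. A call takes as long as a camera call. They do not tell look-alikes from the thing itself.
- look_for(thing, camera): "xyz" ([x, y, z] in m, in world coordinates, good to about 4 mm: the middle of the surface that is visible of it).
- outline_of(thing, camera): "region" (384x512 bool, what is visible of it).
The state is a dict: "time_s": time; "joints": joint angles; "joint_velocities": joint speeds; "tau": joint torques, N m; "position": TCP position; "tool_rot": TCP orientation; "force": force on the tool from outside, world axes, zero at the start; "torque": the same for the moment, N m; "width": finger opening in m; "finger_force": force on a finger pad.
Only numpy, scipy, OpenCV 4.12 (cv2) and the standard library are available. Lean on these libraries where they do the work, as an engineer would, in place of code of your own. Each camera call takes 0.05 s, during which the arm holds its last target. There are 200 camera calls.

TASK

The white handheld meter lies on its face. Switch it on by holding it upright and pressing its orange end cap straight down on the bench until the cap is fully in; then set it gently, face up, along the narrow sloping rest, centred on the bar with the orange cap downhill against the lip. You will need to set it down and take it again to turn it right over; leave the beaker, the steel column and the marker pen where they are.

Things in the scene. Friction and masses are not known exactly. Their poses are not given: they have to be found in the camera images.
- meter: White handheld meter, dark window on its face; case 38 mm wide (x), 118 long (y), 22 thick (z), 0.15 kg. Origin: middle of the back; z points out of the face, +y to the orange cap. Starts lying face down (z down), cap pointing to the robot's left, give or take 35 degrees. Take it across its 38 mm width. It can be let go standing upright on its flat cap.
- cap (a joint): Travel of the orange push cap into the case: 0 out, 0.004 m fully in. Sprung: 1.8 N starts it, 5.4 N holds it fully in; it comes out again when let go and does not give under the meter's own weight. The click needs more than 3 mm.
- cap_end (a point): Centre of the flat outer end of the orange cap (36 by 22 mm). With the cap out it lies 69 mm from the meter's origin along the meter's +y, 11 mm up its z; the whole meter is then 128 mm long.
- meter_tail (a point): Centre of the plain end of the meter, 59 mm from its origin along -y, 11 mm up its z.
- bar: Fixed rest: aluminium bar 20 mm wide, 121 long, rubber top, on a slim post over a grey foot 130x90x10 mm. Origin: middle of the rubber top, 100 mm above the bench; x points up the slope (30 degrees, roughly away from the robot), y across, z out of the top. Lip at the low end: 30 mm wide, 12 high, inner face at x = -55 mm. Nothing beside the bar: fingers can pass it on both sides.
- beaker: Clear glass beaker, 54 mm wide, 69 mm tall, between the meter and the rest; origin under its centre. Leave alone.
- column: Steel column with yellow sleeve, 178 mm long, 12 mm thick, lying at the front left; origin under its centre. Leave alone.
- marker: Black and white marker pen, 135 mm long, 16 mm thick, lying at the front right; origin under its centre. Leave alone.
Mind the look-alikes: they are no part of the job. Of the things like the meter, leave any that is red; of the rest the larger one is meant.

How it is judged:
On the way:
1. the meter is upright, cap down on the bench, and the cap is pressed in by more than 3 mm (value of joint cap above 0.003 m and angle between meter's own y axis and vertical above 2.79 rad and height (world z) of cap_end below 0.012 m), for 0.1 s.
At the end, for the whole second after the job is handed in: The meter lies still on the bar, face up, its back flat on the rubber (within 7 degrees and 5 mm), the cap's end within 10 mm of the lip's inner face, the cap end centred across the bar within 10 mm and the plain end within 12 mm (angle between meter's own z axis and vertical below 0.8 rad and angle between the z axis of meter and the z axis of bar, either way round below 0.12 rad and z of meter in the frame of bar between -0.004 and 0.005 m and x of cap_end in the frame of bar between -0.06 and -0.045 m and y of cap_end in the frame of bar between -0.01 and 0.01 m and y of meter_tail in the frame of bar between -0.012 and 0.012 m and linear speed of meter below 0.02 m/s and angular speed of meter below 0.1 rad/s); the robot touches nothing.
It fails at once if one of the loose bystanders (beaker, column, marker) is shifted by more than 30 mm (distance of any of beaker, column, marker from where it was at the start of the episode above 0.03 m).
It fails at once if the meter is dropped on to the rest (higher than 80 mm above the bench, not held by the fingers, and moving faster than 0.5 m/s) (height (world z) of meter above 0.08 m and linear speed of meter above 0.5 m/s and contact force between meter and the fingers below 0.2 N).
It also fails if it takes over 61 s, if anything falls off the work surface, if the arm or the gripper's body presses on something with over 40 N, if the wrist force passes 120 N, or if a joint passes its speed limit or range.

## Working session

There is one attempt and no reset: what is moved stays moved. The work goes in short steps, Python scripts to look and compute and a shell command to move; the robot and the scene stay as the last step left them, time stands still between calls to the robot, and variables do not carry over. Pictures are saved under pics/ and viewed, at most 10 in all, crops included, and the job is handed in when it is done.

```bash
mkdir -p pics
cat > h.py <<'E'
import numpy as np, cv2
from scipy.spatial.transform import Rotation as R
from plant import robot, cams, look_for, outline_of
def cam(n):
    i=cams.camera_info(n); f=192/np.tan(np.radians(i['fov_y'])/2)
    a=np.array(i['attitude'],float)
    M=a if a.shape==(3,3) else R.from_rotvec(a).as_matrix()
    return i,f,np.array(i['eye']),M
def ray(n,u,v,z):
    i,f,e,M=cam(n); d=M@np.array([(u-i['cx'])/f,(v-i['cy'])/f,1]); return e+d*(z-e[2])/d[2]
def proj(n,p):
    i,f,e,M=cam(n); q=M.T@(np.array(p)-e); return i['cx']+f*q[0]/q[2], i['cy']+f*q[1]/q[2]
def pose():
    s=robot.state(); return np.array(s['position']),R.from_rotvec(s['tool_rot'])
def go(p,Rt,cmd=None):
    "print turn and shift (jog units) from pose cmd to p,Rt"
    p0,R0=cmd or pose()
    print('turn',np.round((R0.inv()*Rt).as_rotvec()/np.pi,4),'shift',np.round(R0.inv().apply(np.array(p)-p0)/0.2,4))
E
python3 - <<'E'
from h import *
np.set_printoptions(precision=4,suppress=True)
ims=[]
for n in('side','top'):
    im=cams.snapshot(n); cv2.imwrite(f'pics/{n}0.png',im[...,::-1])
    print(n,cams.camera_info(n))
    for t in('meter','bar','beaker','column','marker'):
        print(t,[(np.round(r['xyz'],3).tolist(),round(r['score'],2),np.round(proj(n,r['xyz'])).tolist()) for r in look_for(t,n)])
s=robot.state(); print(s, robot.tip_reach)
E
```

```text
side {'fov_y': 49.57239393584893, 'cx': 253.1024190981015, 'cy': 189.1773150135589, 'eye': array([-0.1203,  0.906 ,  1.0161]), 'attitude': array([-0.7675,  2.524 , -1.2238])}
meter [([0.4, -0.517, 0.017], 0.66, [330.0, 158.0]), ([0.468, -0.028, 0.014], 0.56, [254.0, 216.0]), ([0.452, -0.215, 0.021], 0.47, [284.0, 189.0]), ([0.578, 0.197, 0.095], 0.42, [187.0, 223.0])]
bar [([0.453, -0.166, 0.014], 0.72, [277.0, 197.0]), ([0.579, 0.197, 0.096], 0.71, [187.0, 223.0]), ([0.454, -0.209, 0.018], 0.17, [283.0, 190.0])]
beaker [([0.604, 0.024, 0.041], 0.52, [215.0, 204.0])]
column [([0.363, 0.347, 0.008], 0.45, [213.0, 303.0])]
marker []
top {'fov_y': 54.606948470108705, 'cx': 255.50897167030837, 'cy': 192.5841340761496, 'eye': array([ 0.4119, -0.1109,  1.2042]), 'attitude': array([-2.192 ,  2.1473, -0.0721])}
meter [([0.466, -0.223, 0.024], 0.68, [298.0, 208.0]), ([0.407, -0.52, 0.017], 0.64, [391.0, 228.0]), ([0.474, -0.038, 0.013], 0.58, [239.0, 204.0])]
bar [([0.577, 0.19, 0.096], 0.78, [163.0, 167.0])]
beaker [([0.612, 0.016, 0.017], 0.77, [224.0, 161.0])]
column [([0.367, 0.335, 0.012], 0.53, [122.0, 235.0]), ([0.451, -0.164, 0.017], 0.3, [279.0, 212.0])]
marker [([0.395, -0.352, 0.013], 0.5, [338.0, 231.0])]
{'time_s': 0.6, 'joints': array([ 1.2348,  0.5214, -0.0363,  1.5995,  0.0212,  1.0211, -0.1128]), 'joint_velocities': array([-0.0012, -0.0008, -0.0013, -0.0001, -0.0001,  0.0001, -0.0007]), 'tau': array([ -0.0035, -92.6541,   1.9747, -37.0162,   0.0178,   0.002 ,
         0.    ]), 'position': array([ 0.1641, -0.603 ,  0.2563]), 'tool_rot': array([-3.1139, -0.4162,  0.    ]), 'force': array([ 0.2692,  0.1323, -0.282 ]), 'torque': array([-0.0386, -0.0255, -0.003 ]), 'finger_force': 0.0, 'width': 0.08513561969170355} 0.025
```

View pics/top0.png

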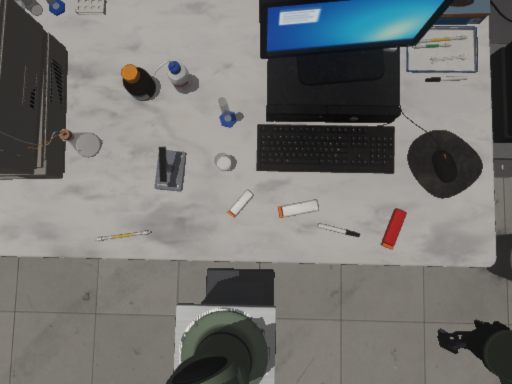

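View pics/side0.png

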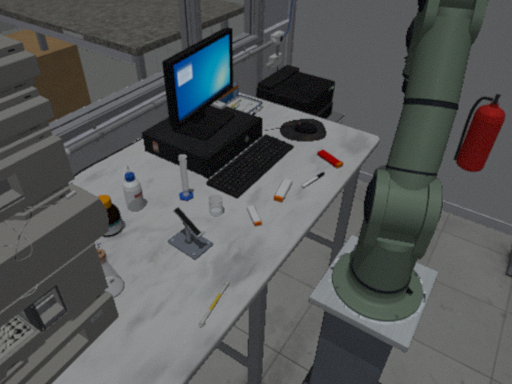

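The candidates for the meter in the top picture are the large white one at (298,208), the small white one at (240,203) and the red one at (394,228). I choose the large white one. The rest is at (170,168), the beaker at (223,161), the column at (122,235) and the marker at (338,230).

Run:
```python
from h import *
im=cams.snapshot('top')
r=im.astype(int)
cv2.imwrite('pics/crop.png',cv2.resize(im[140:250,140:360,::-1],None,fx=3.6,fy=3.6,interpolation=cv2.INTER_CUBIC))
white=(r.min(2)>195); 
m=[o for o in outline_of('meter','top')]
for o in m:
    g=o['region']; v,u=np.nonzero(g); c=(u.mean(),v.mean())
    P=np.array([ray('top',a,b,.022)[:2] for a,b in zip(u,v)])
    rect=cv2.minAreaRect((P*1000).astype(np.float32))
    org=g&(r[...,0]-r[...,2]>70); vo,uo=np.nonzero(org)
    oc=ray('top',uo.mean(),vo.mean(),.022)[:2] if len(uo) else None
    w,V=np.linalg.eigh(np.cov(P.T))
    print(round(o['score'],2),c,P.mean(0).round(4),rect,'orange',oc,'axis',V[:,1])
for t in('bar',):
  for o in outline_of(t,'top'):
    g=o['region'].astype(np.uint8); v,u=np.nonzero(g); print(t,o['score'],cv2.minAreaRect(np.c_[u,v].astype(np.float32)))
```

```text
0.83 (np.float64(393.36), np.float64(228.628)) [ 0.4065 -0.5246] ((406.92926025390625, -524.9849853515625), (41.34880828857422, 125.85547637939453), 70.3149185180664) orange [ 0.40749576 -0.52524387] axis [-0.93445059  0.35609283]
0.7 (np.float64(297.9670588235294), np.float64(207.81882352941176)) [ 0.4657 -0.2244] ((465.48651123046875, -224.44102478027344), (36.652610778808594, 121.91858673095703), 12.49068832397461) orange [ 0.45203792 -0.16867635] axis [-0.21818697  0.97590699]
0.58 (np.float64(240.20224719101122), np.float64(202.9625468164794)) [ 0.4775 -0.0406] ((477.08233642578125, -40.41238784790039), (29.10346794128418, 95.28584289550781), 51.12685775756836) orange [ 0.44291874 -0.01145742] axis [-0.77332442  0.63401053]
bar 0.87 ((163.0, 165.5), (39.0, 10.0), 90.0)
```

View pics/crop.png

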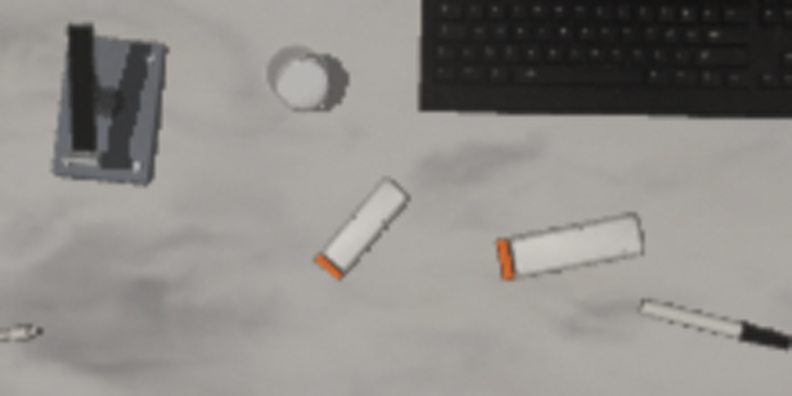

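```bash
cat >> h.py <<'E'
U=np.array([-.217,.976,0]); Z=np.array([0,0,1.]); O=np.array([.4667,-.2293,.022])
def mat(x,y): x=np.array(x,float);y=np.array(y,float); return R.from_matrix(np.c_[x,y,np.cross(x,y)])
RM0=R.from_matrix(np.c_[np.cross(U,-Z),U,-Z])
b=np.radians(25)
x=np.cos(b)*U+np.sin(b)*Z; z=-np.cos(b)*Z+np.sin(b)*U
RG=R.from_matrix(np.c_[x,np.cross(z,x),z])
E
python3 - <<'E'
from h import *
g=O-.005*U; g[2]=.026
tcp=g-.006*z
p0,R0=pose()
print(tcp); go(tcp,RG); go(tcp-.12*z,RG)
E
```

```text
[ 0.46833525 -0.23665485  0.03143785]
turn [ 0.1057  0.1108 -0.4767] shift [ 1.9487 -1.3683  1.1244]
turn [ 0.1057  0.1108 -0.4767] shift [ 1.9368 -1.115   0.5806]
```

```bash
python3 -m jog '[0,0,-0.19,0.8,-0.45,0.24,1, 0,0,-0.19,0.8,-0.45,0.24,1, 0,0,-0.19,0.8,-0.45,0.24,1, 0,0,-0.19,0.8,-0.45,0.24,1, 0,0,-0.19,0.8,-0.45,0.24,1]'
python3 - <<'E'
from h import *
g=O-.005*U; g[2]=.026
tcp=g-.006*z
go(tcp-.12*z,RG); print(robot.state()['joints'],robot.tip_reach)
E
```

```text
time_s: 1.17
position: [0.2979, -0.4706, 0.2076]
tool_rot: [-2.846, -1.328, -0.002]
force: [0.3, -0.1, 0.5]
width: 0.0852
finger_force: 0.0
turn [ 0.0637  0.1284 -0.2869] shift [1.2888 0.1026 0.3389]
[ 1.06073486  0.47921473 -0.21790616  1.82180891  0.13040656  0.85518239
  0.08303553] 0.025
```

```bash
python3 -m jog '[0,0,-0.19,0.9,0.07,0.2,1, 0,0,-0.19,0.9,0.07,0.2,1, 0,0,-0.19,0.9,0.07,0.2,1, 0,0,-0.19,0.9,0.07,0.2,1, 0,0,-0.19,0.9,0.07,0.2,1]'
python3 - <<'E'
from h import *
g=O-.005*U; g[2]=.026
tcp=g-.006*z
go(tcp-.12*z,RG); print(robot.state()['joints'],robot.tip_reach)
E
```

```text
time_s: 1.58
position: [0.4261, -0.3421, 0.1677]
tool_rot: [-2.329, -2.107, -0.003]
force: [0.1, 0.5, -0.5]
width: 0.0855
finger_force: 0.0
turn [ 0.0226  0.1372 -0.0997] shift [0.3046 0.2371 0.1382]
[ 0.84582466  0.53440663 -0.3773009   1.87530109  0.26658486  0.78100335
  0.22572646] 0.025
```

```bash
python3 -m jog '[0.0226,0.137,-0.1,0.3,0.237,0.138,1, 0.0226,0.137,-0.1,0.3,0.237,0.138,1, 0.0226,0.137,-0.1,0.3,0.237,0.138,1, 0.0226,0.137,-0.1,0.3,0.237,0.138,1, 0.0226,0.137,-0.1,0.3,0.237,0.138,1]'
python3 - <<'E'
from h import *
g=O-.005*U; g[2]=.026
tcp=g-.006*z
go(tcp-.03*z,RG);go(tcp,RG); print(robot.state()['joints'],robot.tip_reach)
im=cams.snapshot('top'); cv2.imwrite('pics/a.png',cv2.resize(im[150:270,230:390,::-1],None,fx=5,fy=5,interpolation=cv2.INTER_CUBIC))
E
```

```text
time_s: 2.0
position: [0.4761, -0.2938, 0.1396]
tool_rot: [-1.744, -2.155, -0.391]
force: [-0.4, -0.7, -0.7]
width: 0.0852
finger_force: 0.0
turn [ 0.0011 -0.0016 -0.0025] shift [0.0296 0.0225 0.4617]
turn [ 0.0011 -0.0016 -0.0025] shift [0.0288 0.022  0.6117]
[ 0.97713836  0.80372601 -0.59195855  1.59850053  0.08555917  1.13068488
  0.64051088] 0.025
```

View pics/a.png

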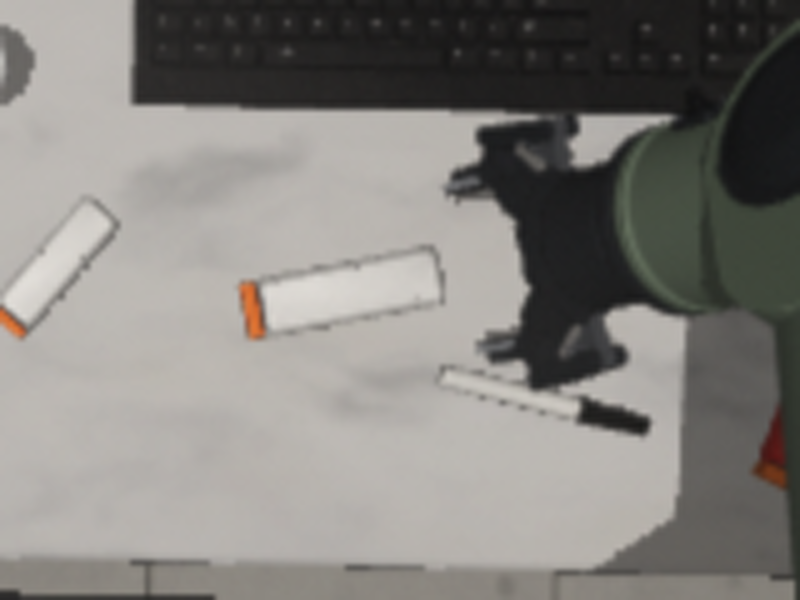

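Top picture: the jaws are lined up with the case, and the lower finger (crop 500,345) passes close to the tip of the pen (440,372). I'll narrow the jaws a little and go down.

```bash
python3 -m jog '[0,0,0,0.03,0.022,0.46,0.4, 0,0,0,0.03,0.022,0.46,0.4, 0,0,0,0.03,0.022,0.46,0.4, 0,0,0,0.03,0.022,0.46,0.4, 0,0,0,0.03,0.022,0.46,0.4]'
python3 - <<'E'
from h import *
g=O-.005*U; g[2]=.026
tcp=g-.006*z
go(tcp,RG); print(robot.state()['joints'],robot.tip_reach)
E
```

```text
time_s: 2.47
position: [0.4718, -0.2484, 0.0604]
tool_rot: [-1.75, -2.158, -0.384]
force: [0.4, 0.3, 0.2]
width: 0.0598
finger_force: 0.0
turn [ 0.0009  0.0009 -0.0032] shift [-0.0056 -0.0046  0.1569]
[ 0.92215897  0.87766209 -0.57155647  1.71405968  0.12093341  0.92921668
  0.59070253] 0.025
```

```bash
python3 -m jog '[0,0,0,-0.006,-0.005,0.15,0.4, 0,0,0,-0.006,-0.005,0.15,0.4, 0,0,0,-0.006,-0.005,0.15,-1, 0,0,0,-0.006,-0.005,0.15,-1, 0,0,0,-0.006,-0.005,0.15,-1]'; python3 -m jog '[0,0,0,0,0,0,-1, 0,0,0,0,0,0,-1, 0,0,0,0,0,0,-1]'
```

```text
time_s: 2.88
position: [0.4688, -0.2383, 0.0338]
tool_rot: [-1.752, -2.159, -0.384]
force: [-1.2, -0.5, 6.2]
width: 0.0364
finger_force: 60.7
time_s: 3.13
position: [0.4688, -0.2383, 0.0338]
tool_rot: [-1.752, -2.159, -0.384]
force: [-1.3, -0.6, 5.4]
width: 0.0362
finger_force: 60.6
```

```bash
cat >> h.py <<'E'
# grasp 1: measured tool pose at closing
P1=np.array([.4688,-.2383,.0338]); R1=R.from_rotvec([-1.752,-2.159,-.384])
RM0=R1*RG.inv()*RM0   # meter aligns to the jaws
REL=RM0.inv()*R1; OFF=RM0.inv().apply(P1-O)   # tcp in meter frame
def tool(o,Rm): return o+Rm.apply(OFF), Rm*REL
def stand(fdeg,xy,h=.069): # face direction, xy of cap end, origin height
    f=np.array([np.cos(np.radians(fdeg)),np.sin(np.radians(fdeg)),0]); Rm=R.from_matrix(np.c_[np.cross(-Z,f),-Z,f])
    return np.array([*xy,h])-.011*f, Rm
E
python3 - <<'E'
from h import *
print(OFF)
up=R1.inv().apply([0,0,.13])/.2; print(up.round(3))
for fd in(-77.5,-60,-45):
    o,Rm=stand(fd,(.45,-.17),.10); p,Rt=tool(o,Rm); print(fd,p); go(p,Rt)
E
python3 -m jog '[0,0,0,0.27,0,-0.59,-1, 0,0,0,0.27,0,-0.59,-1, 0,0,0,0.27,0,-0.59,-1, 0,0,0,0.27,0,-0.59,-1, 0,0,0,0.27,0,-0.59,-1]'
```

```text
[-0.00019559 -0.00928949 -0.01176083]
[ 0.272 -0.    -0.59 ]
-77.5 [ 0.4452646  -0.14773636  0.10928949]
turn [-0.0014 -0.4988 -0.0035] shift [ 0.5824 -0.0222 -0.1466]
-60 [ 0.43878897 -0.15019075  0.10928949]
turn [-0.0385 -0.4943 -0.1048] shift [ 0.5776 -0.0564 -0.1488]
-45 [ 0.43404396 -0.15376736  0.10928949]
turn [-0.0702 -0.4836 -0.1913] shift [ 0.5661 -0.0833 -0.1541]
time_s: 3.55
position: [0.4697, -0.2391, 0.1655]
tool_rot: [-1.754, -2.162, -0.385]
force: [-0.5, -0.5, -2.1]
width: 0.0363
finger_force: 61.2
```

```bash
python3 -m jog '[0,-0.18,0,0,0,0,-1, 0,-0.18,0,0,0,0,-1, 0,-0.18,0,0,0,0,-1, 0,-0.18,0,0,0,0,-1, 0,-0.18,0,0,0,0,-1]';  python3 -m jog '[0,-0.18,0,0,0,0,-1, 0,-0.18,0,0,0,0,-1, 0,-0.18,0,0,0,0,-1, 0,-0.18,0,0,0,0,-1, 0,-0.18,0,0,0,0,-1]';python3 - <<'E'
from h import *
print(robot.state()['joints'])
for fd in(-77.5,-60,-45):
    o,Rm=stand(fd,(.45,-.17),.09); p,Rt=tool(o,Rm); print(fd,p); go(p,Rt)
E
```

```text
time_s: 3.97
position: [0.4684, -0.2365, 0.1625]
tool_rot: [1.907, 2.357, -0.13]
force: [1.3, 0.9, -1.6]
width: 0.0362
finger_force: 61.1
time_s: 4.38
position: [0.4677, -0.238, 0.1614]
tool_rot: [1.659, 2.044, -0.522]
force: [0.1, -0.4, -2.1]
width: 0.0362
finger_force: 61.1
[ 0.05158518  0.48847925 -0.03296601  2.18979929  1.14369353  0.66889552
 -0.7691788 ]
-77.5 [ 0.4452646  -0.14773636  0.09928949]
turn [-0.0049 -0.1701 -0.001 ] shift [ 0.5592 -0.0157 -0.006 ]
-60 [ 0.43878897 -0.15019075  0.09928949]
turn [-0.0799 -0.169  -0.0646] shift [ 0.5548 -0.0499 -0.0027]
-45 [ 0.43404396 -0.15376736  0.09928949]
turn [-0.1442 -0.1659 -0.1192] shift [ 0.5445 -0.0768  0.0046]
```

Run:
```python
from h import *
for fd in(-95,-105,-115):
    o,Rm=stand(fd,(.48,-.17),.09); p,Rt=tool(o,Rm); print(fd,p); go(p,Rt)
```

```text
-95 [ 0.48217858 -0.14734283  0.09928949]
turn [ 0.0701 -0.1685  0.0626] shift [0.529  0.1654 0.013 ]
-105 [ 0.48607986 -0.14806535  0.09928949]
turn [ 0.113  -0.1664  0.099 ] shift [0.5228 0.1838 0.0171]
-115 [ 0.4897964  -0.14945434  0.09928949]
turn [ 0.1558 -0.1634  0.1353] shift [0.514  0.2006 0.023 ]
```

```bash
python3 -m jog '[0.113,-0.166,0.099,0.52,0.18,0.017,-1, 0.113,-0.166,0.099,0.52,0.18,0.017,-1, 0.113,-0.166,0.099,0.52,0.18,0.017,-1, 0.113,-0.166,0.099,0.52,0.18,0.017,-1, 0.113,-0.166,0.099,0.52,0.18,0.017,-1]';python3 - <<'E'
from h import *
print(robot.state()['joints'])
o,Rm=stand(-105,(.48,-.17),.09); p,Rt=tool(o,Rm); go(p,Rt)
o,Rm=stand(-105,(.48,-.17),.072); p,Rt=tool(o,Rm); go(p,Rt)
E
```

```text
time_s: 4.8
position: [0.4851, -0.1456, 0.0979]
tool_rot: [1.751, 1.458, -1.043]
force: [0.7, -0.7, -0.9]
width: 0.0364
finger_force: 61.2
[-0.32256132  0.90741799  0.01350634  1.9204023   0.92325504  1.22213455
 -1.25060121]
turn [ 0.0157 -0.0246  0.0161] shift [-0.0118  0.0071  0.0059]
turn [ 0.0157 -0.0246  0.0161] shift [0.0665 0.0092 0.0502]
```

```bash
python3 -m jog '[0.0157,-0.0246,0.016,0.045,0.009,0.035,-1, 0.0157,-0.0246,0.016,0.045,0.009,0.035,-1, 0.0157,-0.0246,0.016,0.045,0.009,0.035,-1, 0.0157,-0.0246,0.016,0.045,0.009,0.035,-1]';python3 - <<'E'
from h import *
im=cams.snapshot('side'); cv2.imwrite('pics/b.png',cv2.resize(im[130:250,190:350,::-1],None,fx=5,fy=5,interpolation=cv2.INTER_CUBIC))
for h in(.069,.063):
 o,Rm=stand(-105,(.48,-.17),h); p,Rt=tool(o,Rm); go(p,Rt)
p,Rt=pose(); Rm=Rt*REL.inv(); o=p-Rm.apply(OFF); print('cap end',o+Rm.apply([0,.069,.011]),'ydir',Rm.apply([0,1,0]))
E
```

```text
time_s: 5.13
position: [0.4859, -0.1509, 0.0886]
tool_rot: [1.757, 1.349, -1.112]
force: [-0.6, -0.6, -0.9]
width: 0.0364
finger_force: 61.3
turn [ 0.0001 -0.0022 -0.0003] shift [ 0.0553 -0.0033  0.0104]
turn [ 0.0001 -0.0022 -0.0003] shift [ 0.0824 -0.0034  0.0233]
cap end [ 0.48010528 -0.17243011  0.01072562] ydir [ 0.00272118  0.00630748 -0.99997641]
```

View pics/b.png

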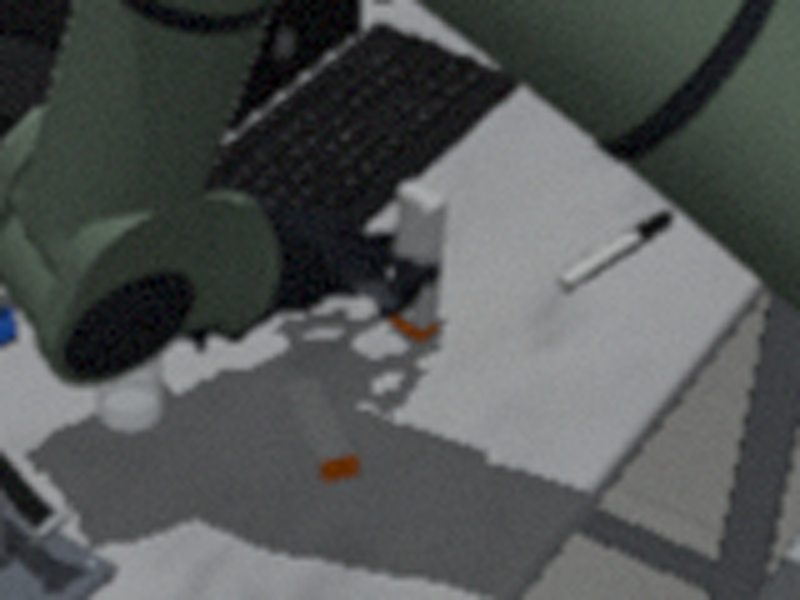

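The meter is upright with the orange cap down at crop (415,325). Next is the press.

```bash
python3 -m jog '[0,-0.002,0,0.04,0,0.02,-1, 0,-0.002,0,0.05,0,0.024,-1, 0,-0.002,0,0.06,0,0.029,-1, 0,-0.002,0,0.065,0,0.031,-1, 0,-0.002,0,0.065,0,0.031,-1]'; python3 -c "from plant import robot;print(robot.state()['force'])"
```

```text
time_s: 5.6
position: [0.4862, -0.1507, 0.0741]
tool_rot: [1.752, 1.342, -1.118]
force: [0.7, 1.0, 3.5]
width: 0.0366
finger_force: 61.7
[0.74717863 1.04960902 3.49666523]
```

```bash
python3 -m jog '[0,0,0,0.009,0,0.0043,-1, 0,0,0,0.014,0,0.0065,-1, 0,0,0,0.014,0,0.0065,-1, 0,0,0,0.014,0,0.0065,-1]';python3 -m jog '[0,0,0,0.007,0,0.003,-1, 0,0,0,0.007,0,0.003,-1, 0,0,0,0.007,0,0.003,-1]'
```

```text
time_s: 5.93
position: [0.4861, -0.1512, 0.0735]
tool_rot: [1.749, 1.338, -1.12]
force: [-1.8, 10.4, 35.1]
width: 0.0366
finger_force: 63.9
time_s: 6.18
position: [0.4861, -0.1515, 0.0733]
tool_rot: [1.747, 1.336, -1.122]
force: [-2.9, 14.9, 50.9]
width: 0.0361
finger_force: 64.9
```

```bash
python3 -m jog '[0,0,0,-0.034,0,-0.016,-1, 0,0,0,-0.034,0,-0.016,-1, 0,0,0,-0.034,0,-0.016,-1, 0,0,0,-0.034,0,-0.016,-1]'
python3 - <<'E'
from h import *
print(robot.state()['force'])
p,Rt=pose(); Rm=Rt*REL.inv(); o=p-Rm.apply(OFF); print('cap end',o+Rm.apply([0,.069,.011]),'ydir',Rm.apply([0,1,0]))
E
```

```text
time_s: 6.52
position: [0.4862, -0.1504, 0.0765]
tool_rot: [1.752, 1.343, -1.117]
force: [0.8, -0.2, 1.4]
width: 0.0361
finger_force: 61.5
[ 0.77397972 -0.15985879  1.40364895]
cap end [ 0.48015716 -0.17241934 -0.00171551] ydir [ 5.10278126e-04 -1.53926247e-03 -9.99998685e-01]
```

```bash
python3 -m jog '[0,0,0,-0.004,0,-0.002,-1, 0,0,0,-0.004,0,-0.002,-0.05, 0,0,0,-0.004,0,-0.002,0, 0,0,0,-0.004,0,-0.002,0.6, 0,0,0,-0.004,0,-0.002,0.6]'; python3 -m jog '[0,0,0,0,0,-0.1,0.6, 0,0,0,0,0,-0.25,0.6, 0,0,0,0,0,-0.45,0.6, 0,0,0,0,0,-0.65,0.6, 0,0,0,0,0,-0.7,0.6]';  python3 - <<'E'
from h import *
print(robot.state()['joints'])
im=cams.snapshot('side'); cv2.imwrite('pics/c.png',cv2.resize(im[130:250,190:350,::-1],None,fx=5,fy=5,interpolation=cv2.INTER_CUBIC))
E
```

```text
time_s: 6.93
position: [0.486, -0.1503, 0.0773]
tool_rot: [1.752, 1.343, -1.118]
force: [-0.3, 0.6, -0.2]
width: 0.0657
finger_force: 0.0
time_s: 7.35
position: [0.5207, -0.022, 0.1377]
tool_rot: [1.752, 1.348, -1.111]
force: [0.2, 0.6, 0.5]
width: 0.0684
finger_force: 0.0
[-0.46906052  0.94015931 -0.02126357  1.68395418  0.74394134  1.51251814
 -1.20864339]
```

View pics/c.png

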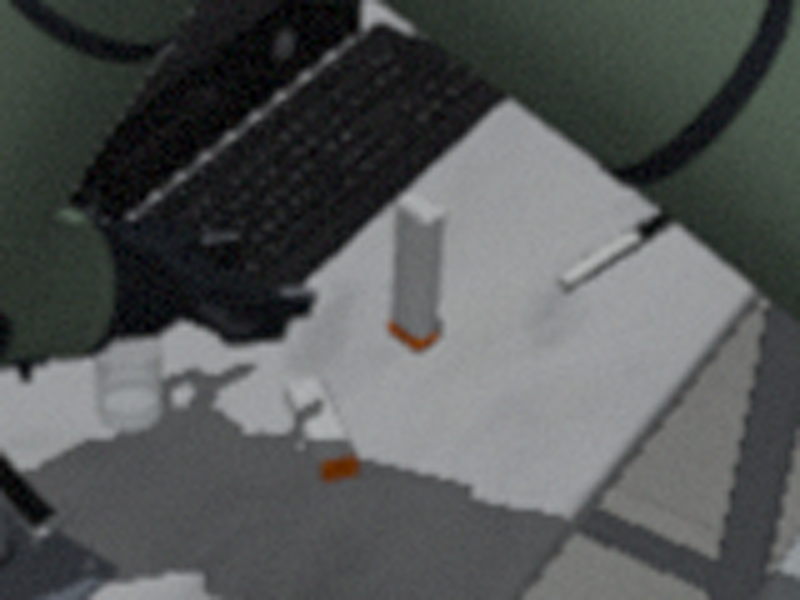

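The meter stands free at crop (415,270). The tool now goes up and over to the face side.

```bash
python3 -m jog '[0,0,0,-0.2,0,-0.09,0.6, 0,0.04,0,-0.4,0,-0.18,0.6, 0,0.08,0,-0.6,0,-0.28,0.6, 0,0.12,0,-0.8,0,-0.37,0.6, 0,0.16,0,-0.9,0,-0.42,0.6]'; python3 -m jog '[0,0.18,0,0,0,0,0.6, 0,0.18,0,0,0,0,0.6, 0,0.18,0,0,0,0,0.6, 0,0.18,0,0,0,0,0.6, 0,0.18,0,0,0,0,0.6]'
python3 - <<'E'
from h import *
print(robot.state()['joints'])
cams.snapshot('top'),cams.snapshot('side')
for n in('top','side'):
  for t in('meter','meter_tail','cap_end'):
    print(n,t,[(np.round(r['xyz'],3).tolist(),round(r['score'],2)) for r in look_for(t,n)])
f=np.array([np.cos(np.radians(-105)),np.sin(np.radians(-105)),0]); a=np.radians(35)
z2=-f*np.cos(a)-Z*np.sin(a); xm=np.cross(-Z,f)
R2=R.from_matrix(np.c_[np.cross(-xm,z2),-xm,z2])
go([.4802+.12*f[0],-.1724+.12*f[1],.26],R2)
E
```

```text
time_s: 7.82
position: [0.5186, -0.0273, 0.3371]
tool_rot: [2.101, 1.613, -0.716]
force: [1.8, -0.6, -1.1]
width: 0.0684
finger_force: 0.0
time_s: 8.23
position: [0.5189, -0.0294, 0.3362]
tool_rot: [2.448, 1.87, -0.109]
force: [0.1, -0.1, -0.5]
width: 0.0683
finger_force: 0.0
[ 0.03131063  0.28638935 -0.17681012  1.75482873  0.1494107   1.14157928
 -0.47057407]
top meter [([0.401, -0.521, 0.019], 0.85), ([0.481, -0.046, 0.017], 0.59), ([0.479, -0.17, 0.132], 0.56)]
top meter_tail [([0.409, -0.524, 0.022], 0.9), ([0.48, -0.047, 0.015], 0.59), ([0.479, -0.174, 0.127], 0.41)]
top cap_end [([0.395, -0.352, 0.014], 0.62), ([0.352, -0.503, 0.022], 0.57)]
side meter [([0.469, -0.161, 0.076], 0.59), ([0.465, -0.031, 0.017], 0.48), ([0.398, -0.517, 0.019], 0.46)]
side meter_tail [([0.469, -0.16, 0.072], 0.86), ([0.397, -0.517, 0.021], 0.79), ([0.473, -0.029, 0.019], 0.65)]
side cap_end []
turn [-3.000e-04  3.372e-01  3.000e-04] shift [-1.3121e+00  1.0000e-04  5.0570e-01]
```

```bash
python3 -m jog '[0,0.17,0,-1,0,0.0,0.6, 0,0.17,0,-1,0,0.0,0.6, 0,0.17,0,-1,0,0,0.6, 0,0.17,0,-1,0,0,0.6, 0,0.17,0,-1,0,0,0.6]'
python3 - <<'E'
from h import *
print(robot.state()['joints'])
f=np.array([np.cos(np.radians(-105)),np.sin(np.radians(-105)),0]); a=np.radians(35)
z2=-f*np.cos(a)-Z*np.sin(a); xm=np.cross(-Z,f)
R2=R.from_matrix(np.c_[np.cross(-xm,z2),-xm,z2])
g=np.array([.4797,-.1724,.079])
go(g-.006*z2-.13*z2,R2)
E
```

```text
time_s: 9.05
position: [0.477, -0.1832, 0.3509]
tool_rot: [-2.273, -1.748, -0.449]
force: [1.3, 0.9, -0.0]
width: 0.0683
finger_force: 0.0
[ 0.57918514  0.31020337 -0.13769445  1.7382194  -0.36851528  1.1983357
  0.3400737 ]
turn [-0.0011  0.1809  0.0003] shift [-8.334e-01 -4.000e-04  7.049e-01]
```

```bash
python3 -m jog '[0,0.18,0,-0.83,0,0.1,0.6, 0,0.18,0,-0.83,0,0.1,0.6, 0,0.18,0,-0.83,0,0.1,0.6, 0,0.18,0,-0.83,0,0.1,0.6, 0,0.18,0,-0.83,0,0.1,0.6]';  python3 - <<'E'
from h import *
print(robot.state()['joints'])
f=np.array([np.cos(np.radians(-105)),np.sin(np.radians(-105)),0]); a=np.radians(35)
z2=-f*np.cos(a)-Z*np.sin(a); xm=np.cross(-Z,f)
R2=R.from_matrix(np.c_[np.cross(-xm,z2),-xm,z2])
g=np.array([.4797,-.1724,.079])
go(g-.006*z2-.13*z2,R2)
E
```

```text
time_s: 9.47
position: [0.4347, -0.3298, 0.2624]
tool_rot: [-1.892, -1.431, -0.974]
force: [-0.7, -1.1, -0.0]
width: 0.0683
finger_force: 0.0
[ 0.99762705  0.74481185 -0.14662422  1.53213815 -0.64717663  1.52962134
  0.83971819]
turn [-0.0005 -0.0002 -0.0046] shift [-0.2819  0.0183  0.5159]
```

```bash
python3 -m jog '[0,0,-0.0046,-0.28,0.018,0.5,0.6, 0,0,-0.0046,-0.28,0.018,0.5,0.6, 0,0,-0.0046,-0.28,0.018,0.5,0.6, 0,0,-0.0046,-0.28,0.018,0.5,0.6, 0,0,-0.0046,-0.28,0.018,0.5,0.6]';  python3 - <<'E'
from h import *
print(robot.state()['joints'])
f=np.array([np.cos(np.radians(-105)),np.sin(np.radians(-105)),0]); a=np.radians(35)
z2=-f*np.cos(a)-Z*np.sin(a); xm=np.cross(-Z,f)
R2=R.from_matrix(np.c_[np.cross(-xm,z2),-xm,z2])
g=np.array([.4797,-.1724,.079])
go(g-.006*z2-.03*z2,R2)
go(g-.006*z2,R2)
im=cams.snapshot('top'); cv2.imwrite('pics/d.png',cv2.resize(im[150:270,230:390,::-1],None,fx=5,fy=5,interpolation=cv2.INTER_CUBIC))
E
```

```text
time_s: 9.88
position: [0.4544, -0.276, 0.1642]
tool_rot: [-1.879, -1.461, -0.976]
force: [0.2, -0.8, 1.0]
width: 0.0683
finger_force: 0.0
[ 0.94632979  0.83803543 -0.1811204   1.6553502  -0.67395286  1.31087984
  0.94331326]
turn [-0.0022  0.0016  0.0029] shift [-0.0406 -0.0086  0.5015]
turn [-0.0022  0.0016  0.0029] shift [-0.0398 -0.0076  0.6515]
```

View pics/d.png

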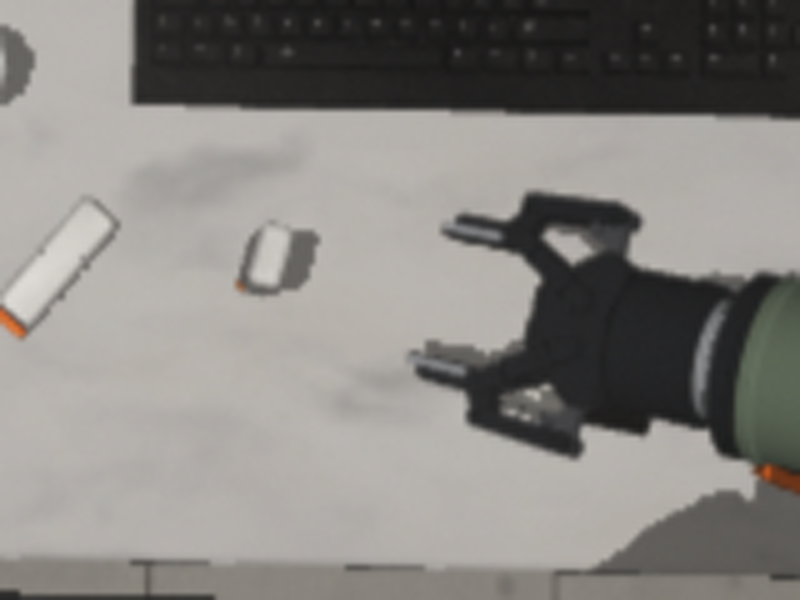

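Top picture: the meter's end is at crop (268,257), and the jaws (y 230 and 362) point straight at it.

```bash
python3 -m jog '[-0.002,0.0016,0.003,-0.04,-0.008,0.15,0.6, -0.002,0.0016,0.003,-0.04,-0.008,0.3,0.6, -0.002,0.0016,0.003,-0.04,-0.008,0.45,0.6, -0.002,0.0016,0.003,-0.04,-0.008,0.5,0.6, -0.002,0.0016,0.003,-0.04,-0.008,0.5,0.6]';  python3 - <<'E'
from h import *
print(robot.state()['force'])
f=np.array([np.cos(np.radians(-105)),np.sin(np.radians(-105)),0]); a=np.radians(35)
z2=-f*np.cos(a)-Z*np.sin(a); xm=np.cross(-Z,f)
R2=R.from_matrix(np.c_[np.cross(-xm,z2),-xm,z2])
g=np.array([.4797,-.1724,.079])
go(g-.006*z2,R2)
E
```

```text
time_s: 10.35
position: [0.4729, -0.2012, 0.1011]
tool_rot: [-1.886, -1.45, -0.983]
force: [0.2, -1.2, 0.1]
width: 0.0682
finger_force: 0.0
[ 0.18744513 -1.18053882  0.14559724]
turn [0.0003 0.0004 0.0007] shift [-0.0055 -0.0047  0.1548]
```

```bash
python3 -m jog '[0,0,0,-0.005,-0.005,0.08,0.6, 0,0,0,-0.005,-0.005,0.15,0.6, 0,0,0,-0.005,-0.005,0.15,0.6, 0,0,0,-0.005,-0.005,0.15,-1, 0,0,0,-0.005,-0.005,0.15,-1]'; python3 -m jog '[0,0,0,0,0,0,-1, 0,0,0,0,0,0,-1, 0,0,0,0,0,0,-1, 0,0,0,0,0,0,-1]'
```

```text
time_s: 10.77
position: [0.478, -0.1812, 0.0836]
tool_rot: [-1.891, -1.449, -0.984]
force: [0.0, -0.7, -1.4]
width: 0.0451
finger_force: 0.0
time_s: 11.1
position: [0.4778, -0.1799, 0.083]
tool_rot: [-1.89, -1.448, -0.983]
force: [-0.7, -0.7, 1.0]
width: 0.0371
finger_force: 62.2
```

```bash
cat > bar.py <<'E'
from h import *
from scipy.optimize import minimize
def rb(yaw):
    x=np.array([np.cos(yaw)*np.cos(np.pi/6),np.sin(yaw)*np.cos(np.pi/6),.5]); y=np.array([-np.sin(yaw),np.cos(yaw),0]); return R.from_matrix(np.c_[x,y,np.cross(x,y)])
def box(x0,x1,w,z0,z1): return np.array([[x,y,z] for x in(x0,x1) for y in(-w/2,w/2) for z in(z0,z1)])
parts=[box(-.0605,.0605,.02,-.008,0),box(-.0605,-.055,.03,-.008,.012)]
def render(n,q):
    i,f,e,M=cam(n); im=np.zeros((384,512),np.uint8)
    for b in parts:
        P=(rb(q[2]).apply(b)+[q[0],q[1],.1]-e)@M
        uv=np.c_[i['cx']+f*P[:,0]/P[:,2],i['cy']+f*P[:,1]/P[:,2]]
        h=cv2.convexHull(uv.astype(np.float32))
        cv2.fillConvexPoly(im,np.round(h*256).astype(np.int32),255,cv2.LINE_AA,8)
    return cv2.GaussianBlur(im/255.,(0,0),1.5)
E
python3 - <<'E'
from bar import *
ms={}
for n in('top','side'):
    im=cams.snapshot(n); o=[r for r in outline_of('bar',n)]
    for r in o:
        v,u=np.nonzero(r['region']); print(n,round(r['score'],2),u.mean(),v.mean(),len(u),u.min(),u.max(),v.min(),v.max())
        want=proj(n,[.578,.19,.1])
        if np.hypot(u.mean()-want[0],v.mean()-want[1])<15 and n not in ms: ms[n]=cv2.GaussianBlur(r['region'].astype(float),(0,0),1.5)
for use in(['top'],['top','side'],['side']):
    if not all(n in ms for n in use): continue
    best=min((minimize(lambda q:sum(((render(n,q)-ms[n])**2).sum() for n in use),[.578,.19,y0],method='Nelder-Mead',options=dict(initial_simplex=[[.578,.19,y0],[.588,.19,y0],[.578,.2,y0],[.578,.19,y0+.15]],xatol=1e-4)) for y0 in(-.2,0,.2)),key=lambda r:r.fun)
    print(use,best.x,best.fun,ms[use[0]].sum())
E
```

```text
top 0.73 162.53666666666666 166.29 300 158 168 146 185
side 0.8 188.21621621621622 223.01544401544402 259 175 203 208 238
['top'] [ 0.58101392  0.19261459 -0.0733704 ] 12.090513147681826 300.00000000000006
['top', 'side'] [ 0.57968386  0.19333256 -0.08171301] 29.767400242818233 300.00000000000006
['side'] [ 0.57592221  0.19580706 -0.07805367] 12.794667018579398 259.00000000000006
```

```bash
cat > p2.py <<'E'
from bar import *
PG=np.array([.4778,-.1799,.083]); RT=R.from_rotvec([-1.89,-1.448,-.983])
xm=-RT.as_matrix()[:,1]; xm[2]=0; xm/=np.linalg.norm(xm)
RM2=R.from_matrix(np.c_[xm,-Z,np.cross(xm,-Z)])
O2=np.array([.4797,-.1724,.069])-.011*np.cross(xm,-Z)
REL2=RM2.inv()*RT; OFF2=RM2.inv().apply(PG-O2)
OFF2[0]=0
B=np.array([.5797,.1935,.1]); YAW=-.078; RB=rb(YAW)
RMF=R.from_matrix(RB.as_matrix()@np.array([[0,-1,0],[1,0,0],[0,0,1.]]))
def tgt(bx,by,bz): # meter origin in bar frame -> tool
    return B+RB.apply([bx,by,bz])+RMF.apply(OFF2), RMF*REL2
E
python3 - <<'E'
from p2 import *
print(OFF2, RMF.apply([0,0,1]))
go(*tgt(.0165,0,.1)); go(PG+[0,0,.2],RT)
print(tgt(.0165,0,.1)[0],(RMF*REL2).as_matrix()[:,2])
E
```

```text
[ 0.         -0.014       0.01873589] [-0.49847977  0.03896047  0.8660254 ]
turn [-0.1923 -0.2775  0.4157] shift [ 1.6485 -0.1549  1.1672]
turn [-0.0001 -0.0001  0.0001] shift [ 0.8178  0.0033 -0.5774]
[0.54684603 0.19606782 0.21807829] [-0.08947936  0.00565254 -0.99597264]
```

```bash
python3 -m jog '[0,0,0,0.12,0,-0.085,-1, 0,0,0,0.3,0,-0.21,-1, 0,0,0,0.5,0,-0.35,-1, 0,0,0,0.7,0,-0.5,-1, 0,0,0,0.82,0,-0.58,-1]'; python3 -m jog '[-0.067,-0.097,0.145,0.3,0,0.25,-1, -0.067,-0.097,0.145,0.3,0,0.25,-1, -0.067,-0.097,0.145,0.3,0,0.25,-1, -0.067,-0.097,0.145,0.3,0,0.25,-1, -0.067,-0.097,0.145,0.3,0,0.25,-1]';python3 - <<'E'
from p2 import *
print(robot.state()['joints'])
go(*tgt(.0165,0,.1))
E
```

```text
time_s: 11.72
position: [0.4766, -0.1796, 0.2806]
tool_rot: [-1.889, -1.448, -0.982]
force: [1.3, -0.6, -2.5]
width: 0.037
finger_force: 61.9
time_s: 12.13
position: [0.4964, -0.1062, 0.3]
tool_rot: [-2.47, -1.012, -0.666]
force: [0.3, 0.1, -1.6]
width: 0.037
finger_force: 62.1
[ 0.55966321  0.32523474 -0.14366422  1.96029972 -0.73166671  0.95264924
  0.09636809]
turn [-0.1241 -0.1799  0.2696] shift [ 0.751  -0.7507  1.1784]
```

```bash
python3 -m jog '[-0.069,-0.1,0.15,0.45,-0.45,0.7,-1, -0.069,-0.1,0.15,0.45,-0.45,0.7,-1, -0.069,-0.1,0.15,0.45,-0.45,0.7,-1, -0.069,-0.1,0.15,0.45,-0.45,0.7,-1, -0.069,-0.1,0.15,0.45,-0.45,0.7,-1]';python3 - <<'E'
from p2 import *
print(robot.state()['joints'])
go(*tgt(.0165,0,.1))
E
```

```text
time_s: 12.55
position: [0.5174, 0.0242, 0.2634]
tool_rot: [-2.79, -0.632, -0.375]
force: [1.7, -0.4, -2.2]
width: 0.037
finger_force: 62.0
[ 0.07884617  0.28536126 -0.07510084  2.0187604  -0.45818122  0.69228027
 -0.78216496]
turn [-0.0788 -0.108   0.1682] shift [ 0.3897 -0.6413  0.4986]
```

```bash
python3 -m jog '[-0.0788,-0.108,0.168,0.39,-0.64,0.498,-1, -0.0788,-0.108,0.168,0.39,-0.64,0.498,-1, -0.0788,-0.108,0.168,0.39,-0.64,0.498,-1, -0.0788,-0.108,0.168,0.39,-0.64,0.498,-1, -0.0788,-0.108,0.168,0.39,-0.64,0.498,-1]'; python3 -m jog '[0,0,0,0,0,0,-1, 0,0,0,0,0,0,-1]';python3 - <<'E'
from p2 import *
print(robot.state()['joints'])
go(*tgt(.0165,0,.1))
for n,c in(('top',(100,210,100,260)),('side',(140,260,130,290))):
    im=cams.snapshot(n); cv2.imwrite(f'pics/e{n}.png',cv2.resize(im[c[0]:c[1],c[2]:c[3],::-1],None,fx=4,fy=4,interpolation=cv2.INTER_CUBIC))
cv2.imwrite('pics/e.png',np.hstack([cv2.resize(cv2.imread('pics/etop.png'),(400,300)),cv2.resize(cv2.imread('pics/eside.png'),(400,300))]))
E
```

```text
time_s: 12.97
position: [0.5409, 0.1575, 0.228]
tool_rot: [-3.033, -0.174, -0.05]
force: [1.8, -1.3, -1.0]
width: 0.0372
finger_force: 62.0
time_s: 13.13
position: [0.5403, 0.1606, 0.2268]
tool_rot: [-3.03, -0.189, -0.048]
force: [-1.2, -1.5, -1.6]
width: 0.037
finger_force: 61.8
[-0.41435029  0.43885145  0.09455007  1.84182332 -0.18459416  0.81254095
 -1.65261054]
turn [-0.0315 -0.0372  0.0652] shift [ 0.0525 -0.1665  0.0634]
```

View pics/e.png

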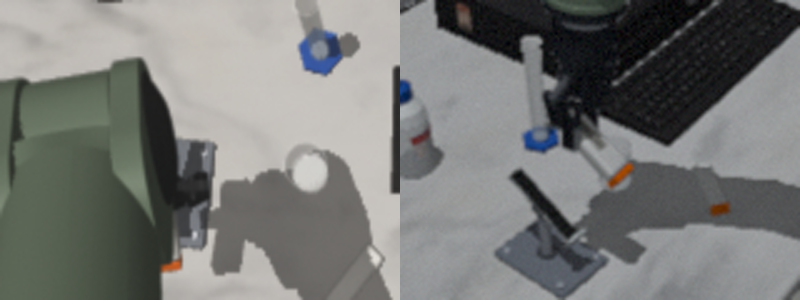

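The meter is face up, cap downhill at (618,172) in the side half, beside and above the bar (545,200). The beaker hasn't been touched.

```bash
python3 -m jog '[-0.0315,-0.037,0.065,0.052,-0.166,0.063,-1, -0.0315,-0.037,0.065,0.052,-0.166,0.063,-1, -0.0315,-0.037,0.065,0.052,-0.166,0.063,-1, -0.0315,-0.037,0.065,0.052,-0.166,0.063,-1, -0.0315,-0.037,0.065,0.052,-0.166,0.063,-1]';python3 - <<'E'
from p2 import *
print(robot.state()['joints'])
go(*tgt(.0165,0,.1))
go(*tgt(.0165,0,.02))
go(*tgt(.0165,0,.003))
E
```

```text
time_s: 13.65
position: [0.5479, 0.1908, 0.2195]
tool_rot: [-3.132, 0.127, 0.135]
force: [-0.5, -0.6, -1.4]
width: 0.0371
finger_force: 62.1
[-0.53781778  0.53665148  0.17726321  1.70355439 -0.1545315   0.99093278
 -1.94300948]
turn [-0.0007 -0.0012 -0.0015] shift [-0.0069 -0.026   0.0075]
turn [-0.0007 -0.0012 -0.0015] shift [ 0.2221 -0.0264  0.3355]
turn [-0.0007 -0.0012 -0.0015] shift [ 0.2707 -0.0265  0.4052]
```

```bash
python3 -m jog '[0,-0.001,-0.0015,0.05,-0.026,0.09,-1, 0,-0.001,-0.0015,0.11,-0.026,0.17,-1, 0,-0.001,-0.0015,0.17,-0.026,0.255,-1, 0,-0.001,-0.0015,0.22,-0.026,0.335,-1, 0,-0.001,-0.0015,0.22,-0.026,0.335,-1]';python3 - <<'E'
from p2 import *
go(*tgt(.0165,0,.02))
L=box(-.059,.059,.038,0,.022); L=np.vstack([L[:, [1,0,2]], ])
capb=np.array([[x,y,z] for x in(-.018,.018) for y in(.059,.069) for z in(0,.022)])
out=[]
for n,c in(('top',(140,200,130,210)),('side',(190,250,155,235))):
    im=cams.snapshot(n).copy(); k=8; crop=cv2.resize(im[c[0]:c[1],c[2]:c[3],::-1],None,fx=k,fy=k,interpolation=cv2.INTER_CUBIC)
    # overlay predicted meter cap/tail and bar
    p,Rt=pose(); Rm=Rt*REL2.inv(); o=p-Rm.apply(OFF2)
    def draw(P,col):
        h=cv2.convexHull(np.array([(((u+.5)-c[2])*k,((v+.5)-c[0])*k) for u,v in(proj(n,q) for q in P)],np.float32)).astype(int); cv2.polylines(crop,[h],True,col,1)
    draw(o+Rm.apply(L),(255,0,0)); draw(o+Rm.apply(capb),(0,0,255)); draw(B+RB.apply(parts[0]),(0,255,0)); draw(B+RB.apply(parts[1]),(0,255,0))
    out.append(cv2.resize(crop,(400,300)))
    # orange centroid
    r=im.astype(int); g=(r[...,0]-r[...,2]>70); g[:c[0]]=0;g[c[1]:]=0;g[:,:c[2]]=0;g[:,c[3]:]=0; v,u=np.nonzero(g); print(n,'orange',u.mean() if len(u) else None,v.mean() if len(u) else None,len(u),'pred',np.mean([proj(n,q) for q in o+Rm.apply(capb)],0))
cv2.imwrite('pics/f.png',np.vstack(out))
E
```

```text
time_s: 14.07
position: [0.5861, 0.192, 0.1464]
tool_rot: [-3.133, 0.121, 0.144]
force: [-1.5, -0.7, -2.7]
width: 0.0371
finger_force: 62.0
turn [-0.0002  0.0006 -0.0004] shift [ 0.0015 -0.0049 -0.0121]
top orange 159.54054054054055 185.2972972972973 37 pred [159.47605383 184.85272289]
side orange 200.76315789473685 229.18421052631578 38 pred [200.51951921 228.08016425]
```

View pics/f.png

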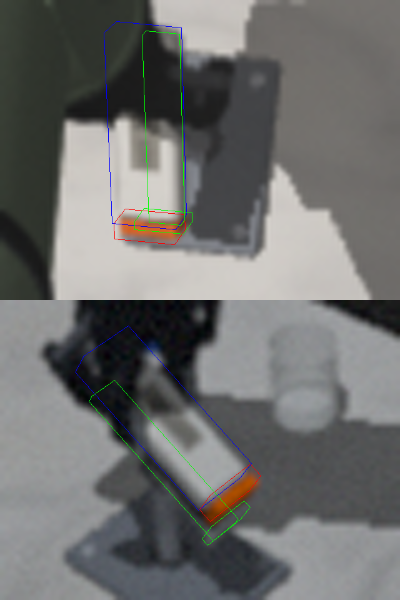

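The overlays show the cap at top-view (150,228) and side-view (230,497), within about 2 mm of the prediction and slightly downhill of it. I'll correct by 1.5 mm and lower.

Run:
```python
from p2 import *
go(*tgt(.018,0,.006)); go(*tgt(.018,0,.002)); go(*tgt(.018,0,-.001))
```

```text
turn [-0.0006  0.0001 -0.0003] shift [0.0505 0.0004 0.0547]
turn [-0.0006  0.0001 -0.0003] shift [0.062  0.0005 0.071 ]
turn [-0.0006  0.0001 -0.0003] shift [0.0706 0.0005 0.0833]
```

```bash
python3 -m jog '[0,0,0,0.025,0,0.025,-1, 0,0,0,0.05,0,0.05,-1, 0,0,0,0.05,0,0.05,-1, 0,0,0,0.05,0,0.055,-1]'; python3 -m jog '[0,0,0,0.006,0,0.008,-1, 0,0,0,0.012,0,0.016,-1, 0,0,0,0.012,0,0.016,-1, 0,0,0,0.012,0,0.016,-1]'
python3 - <<'E'
from p2 import *
go(*tgt(.018,0,.002)); p,Rt=pose(); Rm=Rt*REL2.inv(); print(RB.inv().apply(p-Rm.apply(OFF2)-B))
E
```

```text
time_s: 14.5
position: [0.5953, 0.1938, 0.1372]
tool_rot: [-3.132, 0.119, 0.14]
force: [-0.3, 0.5, -1.0]
width: 0.0372
finger_force: 62.0
time_s: 14.83
position: [0.5972, 0.1938, 0.1336]
tool_rot: [-3.132, 0.119, 0.141]
force: [-0.6, 0.1, 0.4]
width: 0.0373
finger_force: 62.1
turn [-0.0005  0.      0.0001] shift [-0.0007  0.0083 -0.0016]
[0.01792368 0.00169641 0.00165087]
```

```bash
python3 -m jog '[0,0,0,0.003,0.006,0.004,-1, 0,0,0,0.003,0.006,0.004,-1, 0,0,0,0.003,0.006,0.004,-1]';python3 -m jog '[0,0,0,0.003,0,0.004,-1, 0,0,0,0.003,0,0.004,-1, 0,0,0,0.003,0,0.004,-1]'
python3 - <<'E'
from p2 import *
p,Rt=pose(); Rm=Rt*REL2.inv(); print(RB.inv().apply(p-Rm.apply(OFF2)-B))
E
```

```text
time_s: 15.08
position: [0.5973, 0.1937, 0.1336]
tool_rot: [-3.131, 0.118, 0.141]
force: [-6.8, 4.2, 12.6]
width: 0.037
finger_force: 63.7
time_s: 15.33
position: [0.5973, 0.1937, 0.1335]
tool_rot: [-3.131, 0.117, 0.143]
force: [-15.7, 3.1, 28.4]
width: 0.0371
finger_force: 65.7
[0.01794526 0.00167363 0.00156497]
```

```bash
python3 -m jog '[0,0,0,-0.005,0,-0.007,-1, 0,0,0,-0.005,0,-0.007,-1, 0,0,0,-0.005,0,-0.007,-0.08, 0,0,0,-0.005,0,-0.007,0, 0,0,0,-0.005,0,-0.007,0.3]'; python3 -m jog '[0,0,0,0,0,0,0.4, 0,0,0,0,0,0,0.4]'
python3 - <<'E'
from p2 import *
for n in('top','side'):
    im=cams.snapshot(n); r=im.astype(int); g=(r[...,0]-r[...,2]>70); w=np.zeros_like(g); u0,v0=map(int,proj(n,B+RB.apply([-.05,0,.01]))); w[v0-12:v0+12,u0-14:u0+14]=1; v,u=np.nonzero(g&w)
    print(n,u.mean(),v.mean(),len(u),'pred',np.mean([proj(n,B+RB.apply([-.05,y,z])) for y in(-.018,.018) for z in(0,.022)],0))
E
```

```text
time_s: 15.75
position: [0.5974, 0.1924, 0.1332]
tool_rot: [-3.133, 0.119, 0.141]
force: [-0.6, 0.6, -0.8]
width: 0.0536
finger_force: 0.0
time_s: 15.92
position: [0.5973, 0.1924, 0.1332]
tool_rot: [-3.133, 0.119, 0.141]
force: [-0.5, 0.3, -0.8]
width: 0.0596
finger_force: 0.0
top 160.77777777777777 183.02777777777777 36 pred [161.30661233 182.61666506]
side 198.85714285714286 231.57142857142858 35 pred [198.9486916  231.18147303]
```

Released, and the cap is where it should be. Next I retreat straight up and check.

```bash
python3 -m jog '[0,0,0,0,0,-0.1,0.45, 0,0,0,0,0,-0.25,0.45, 0,0,0,0,0,-0.45,0.45, 0,0,0,0,0,-0.65,0.45, 0,0,0,0,0,-0.8,0.45]'; python3 -m jog '[0,0,0,0,0.9,-0.2,0.45, 0,0,0,0,0.9,-0.2,0.45, 0,0,0,0,0.9,-0.2,0.45, 0,0,0,0,0.9,-0.2,0.45, 0,0,0,0,0.9,-0.2,0.45]'
python3 - <<'E'
from p2 import *
out=[]; Lb=np.array([[x,y,z] for x in(-.053,.075) for y in(-.019,.019) for z in(0,.022)])
for n,c in(('top',(140,200,130,210)),('side',(190,250,155,235))):
    im=cams.snapshot(n); k=8; crop=cv2.resize(im[c[0]:c[1],c[2]:c[3],::-1],None,fx=k,fy=k,interpolation=cv2.INTER_CUBIC)
    h=cv2.convexHull(np.array([((u+.5-c[2])*k,(v+.5-c[0])*k) for u,v in(proj(n,q) for q in B+RB.apply(Lb))],np.float32)).astype(int); cv2.polylines(crop,[h],True,(255,0,0),1)
    out.append(cv2.resize(crop,(400,300)))
cv2.imwrite('pics/g.png',np.vstack(out))
E
```

```text
time_s: 16.43
position: [0.6121, 0.1912, 0.2961]
tool_rot: [-3.132, 0.119, 0.137]
force: [0.4, 0.0, -0.8]
width: 0.0618
finger_force: 0.0
time_s: 16.85
position: [0.6012, 0.0055, 0.3341]
tool_rot: [-3.134, 0.127, 0.138]
force: [0.1, -0.5, 0.4]
width: 0.0618
finger_force: 0.0
```

View pics/g.png

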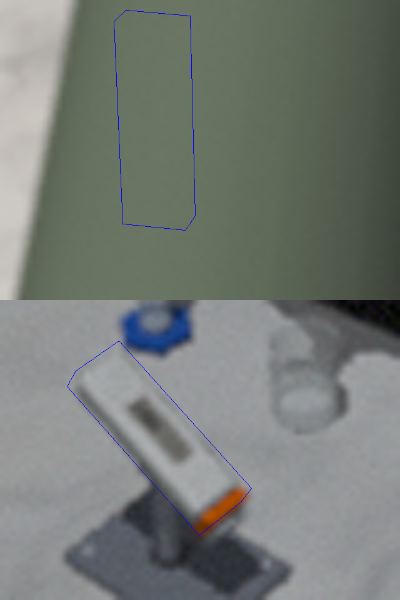

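In the side view the meter lies face up on the bar, filling the predicted outline, with the cap at (222,512) against the lip. The gripper is clear, so I'm handing it in.

```bash
python3 -c "from plant import robot; print(robot.hand_in())"
```

```text
the job is handed in; nothing more can be done
None
```

I pressed the meter's cap fully in on the bench, then set the meter face up on the bar with the cap at the lip and handed the job in at about 17 s of the 61 s; `hand_in()` reported no verdict.

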